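# Unlatch and take off the filter cover of a bench suction unit

## Task

The filter of the blue suction unit is due for inspection: press the cover's black release tab inward, towards the grip, and with it held in pivot the front of the snap-in orange cover up out of its frame; then draw the cover's rear lugs out and lay the cover, right way up, in the middle of the grey mat. Do not force the tab or prise at the latched cover, do not drop the cover, and leave the other things on the bench where they are.

Things in the scene. Friction and masses are not known exactly. Their poses are not given: they have to be found in the camera images.
- unit: Blue suction unit, fixed to the bench: hollow box 170 (x) x 110 (y) x 60 mm high, origin under its centre, z up. -x is its front (nearest the robot, red rocker switch), a grey hose stub is at the rear (+x). Its top deck (4 mm thick, top at z = 60 mm) has an opening of 103 x 73 mm centred over the origin, in which the cover lies flush, 1.5 mm free all round.
- cover: Orange snap-in cover, about 92 g with its tab: plate 100 (x) x 70 (y) x 4 mm, origin at the middle of the plate's underside, x towards its rear lugs, z up. Seated, its axes match the unit's and its origin is 56 mm above the unit's origin. It is held by the tab's hook in front and by two rear lugs: the front must come up first, then the cover is drawn forward.
- lugs (a point): Tip of the two rear lugs (between them), 58 mm behind the cover's origin. The lugs lie 1 to 4 mm below the plate's underside and reach 6.5 mm under the deck behind the opening: with the front up, draw the cover at least 8 mm (10 to 15 is good) towards its front (-x) before lifting it off.
- hook (a point): Tip of the tab's hook, at (-58, 0, -3) mm in the cover's frame with the tab out; the hook (4 mm thick) reaches 6.5 mm under the deck in front of the opening. It must be drawn in 5 to 6.5 mm to free the front, and the front must rise 9 mm for it to clear the deck. Let go with the front 10 to 15 mm up, it springs out over the deck's edge and props the front up.
- tab (a joint): Black release tab of the cover: slides along the cover's +x (inward, towards the grip). 0 = out (latched), 0.009 m = fully in, at its stop. A spring pushes it out: about 2 N to start it moving, 0.8 N more per mm, 6.8 N at 6 mm, 9.2 N at the stop. It returns by itself.
- tab_face (a point): Middle of the tab's ribbed upright press face, 30 mm wide (y) and 16 mm high, which looks to the cover's -x; it stands wholly above the deck. With the tab out it is at (-46, 0, 12.5) mm in the cover's frame. A fingertip pressing it inward holds it by friction well enough to lift the cover's front with it, turning about the rear lugs. Between tab and grip is a gap of 10 mm.
- cover_grip (a point): Point in the cover's moulded orange grip, at (-18, 0, 12) mm in the cover's frame. The grip has flat sides 36 mm apart (y), runs from x = -30 mm, where it stands 16 mm above the plate, and slopes down to the plate at about x = +22 mm. Here it can be taken across its width.
- cover_front (a point): Middle of the lower front edge of the cover's plate, (-50, 0, 0) mm in the cover's frame; seated it is at (-50, 0, 56) mm in the unit's frame.
- mat: Grey mat with black rim fixed to the bench, 200 (x) x 150 (y) x 3 mm, origin under its centre. The cover laid on it rests on its hook and lugs, its origin about 8 mm above the bench.
- tape: Bystander: yellow tape measure, 39 x 91 x 62 mm, loose; leave alone.
- clamp: Bystander: black spring clamp with orange tips lying flat, 60 x 119 x 19 mm, loose; leave alone.
- block: Bystander: brown sanding block, 65 x 110 x 31 mm, loose; leave alone.
- tin: Bystander: round stain tin (of two such tins the one nearer the red tool box), 77 mm across and 77 mm high, loose; leave alone.
- pencil_red: Bystander: red pencil, 165 mm long, loose; leave alone.

How it is judged:
By the outcome, as a careful person would: the job done as asked, in the order asked, and still so for the second after the job is handed in, with the robot touching nothing.
It also fails if it takes over 64 s, if anything falls off the work surface, if the arm or the gripper's body presses on something with over 40 N, if the wrist force passes 120 N, or if a joint passes its speed limit or range.

## Robot

A 6-joint arm with a two-finger parallel gripper is mounted at the origin on a cart in front of the work surface, level with it; the furniture and walls round the work are solid. World frame = base frame: x ahead of the robot, y to its left, z up, the work surface at z = 0. Lengths are in m, angles in rad, forces in N, time in s.
With the tool pointing down it reaches from about 0.3 to 0.95 m from the base axis. Payload 3.1 kg.
Tool frame: the origin (TCP) lies at the very end of the fingers, on their centre line; the grasp point (between the pads) lies 19 mm behind it; z points along the fingers, y is the line along which they close (so a half turn about z gives the same grasp; the last joint's range is limited). The gripper opens to 85 mm and grips with 20 to 120 N. Pads are 22 mm wide; open, the fingers measure 114 mm over their backs; the gripper's body (76 mm by 85 mm) begins 54 mm behind the grasp point. The pads swing forward as they close: fully open they stand 13 mm farther back than shut.
Start: joints at [-1.348, 0.308, 1.634, -0, 1.2, -0.07], TCP at [0.18, -0.598, 0.207] pointing down, gripper open.
Joint ranges: [-3.06, 3.06], [-0.79, 1.96], [0.05, 2.63], [-1.19, 4.34], [0.05, 2.64], [-2.94, 2.94]. Speed limits (rad/s): [2.79, 2.79, 3.14, 3.14, 3.14, 3.14].

## Interface

Orientations are given as a rotation vector (axis times angle).
In Python, from workcell import r, snapshot, workorder gives the robot as it stands. The module is installed in compiled form; this text tells all that it offers.
- The arm moves only by the tool apply_moves, never from a script. Its argument "plan" is a list of rows, each an object of numbers: "ax", "ay", "az": the turn, a rotation vector about the tool's x, y, z in rad; "dx", "dy", "dz": the shift along the tool's x, y, z in m; "jaw": the closure, from 0 (fully open) to 1 (shut). A call has 1 to 5 rows; each row is the pose to reach, as a shift and turn from the pose commanded when the call began, along the tool's axes at that moment; what a row does not reach only later rows make up. A row lasts 1/12 s, in which the tool goes at most 41.7 mm and 7.16 degrees, less where a joint would pass 70% of its speed; a pose out of reach is approached as far as the arm can. A call with a gripper value outside its range is refused whole. The fingers move at their own pace and stop on an object; "force" is the grip in N (left out, the last holds). Time passes only in rows, so rows that repeat a pose let the fingers close. It gives the time, the measured TCP pose, the force, the opening and the grip force at its end, in the units of the state.
- r.get_obs(): the state, without advancing time (a new reading comes with each control period).
- snapshot(name): name is "side" or "top"; returns a dict with "frame" (384x512x3 uint8, blue, green, red), "z_map" (384x512 float32, m along the optical axis (not along the pixel's ray), 0 where there is no reading), "camera_matrix" (3x3 intrinsics, pixels), "rvec" (rotation vector, rad) and "tvec" (3), from world to camera coordinates, as OpenCV has them. Camera axes: x right, y down, z forward; pixel columns grow to the right and rows downward; lengths in m; the calibration is good to about 2 mm. A picture is of the moment at which its call begins.
- workorder.sign_off(): hands the job in; it is judged then, once.
The state is a dict: "clock": time; "joint_positions": joint angles; "qvel": joint speeds; "tau": joint torques, N m; "ee_pos": TCP position; "eef_rot": TCP orientation; "contact_force": force on the tool from outside, world axes, zero at the start; "torque": the same for the moment, N m; "width": finger opening in m; "finger_force": force on a finger pad.
Only numpy, scipy, OpenCV 4.12 (cv2) and the standard library are available. Lean on these libraries where they do the work, as an engineer would, in place of code of your own. Each camera call takes 0.05 s, during which the arm holds its last target. There are 200 camera calls.

## Working session

There is one attempt and no reset: what is moved stays moved. The work goes in short steps, Python scripts to look and compute and a tool call to move; the robot and the scene stay as the last step left them, time stands still between calls to the robot, and variables do not carry over. Pictures are saved under pics/ and viewed, at most 10 in all, crops included, and the job is handed in when it is done.

Besides the shell and the picture viewer there is one more tool, called as name(argument=value, ...), one argument or row to a line, values as JSON. apply_moves: Moves the arm, as the interface text tells. Its arguments: {"type":"object","properties":{"plan":{"type":"array","items":{"type":"object","properties":{"ax":{"type":"number"},"ay":{"type":"number"},"az":{"type":"number"},"dx":{"type":"number"},"dy":{"type":"number"},"dz":{"type":"number"},"jaw":{"type":"number"}}}},"force":{"type":"number"}},"required":["plan"]}

```bash
mkdir -p pics; cat > h.py <<'E'
import numpy as np, cv2
from workcell import r, snapshot, workorder
from scipy.spatial.transform import Rotation as R
def cloud(s):
    z=s["z_map"];K=s["camera_matrix"];v,u=np.indices(z.shape)
    P=np.stack([(u-K[0,2])*z/K[0,0],(v-K[1,2])*z/K[1,1],z],-1)
    M=cv2.Rodrigues(np.array(s["rvec"],float))[0]
    W=(P-np.ravel(s["tvec"]))@M
    W[z==0]=np.nan
    return W
E
python3 - <<'E'
from h import *
a=snapshot("side");b=snapshot("top")
np.savez("s0.npz",**{k+"_s":v for k,v in a.items()},**{k+"_t":v for k,v in b.items()})
cv2.imwrite("pics/a.png",a["frame"]);cv2.imwrite("pics/b.png",b["frame"])
o=r.get_obs();print({k:np.round(v,3) for k,v in o.items()})
E
```

```text
{'clock': np.float64(0.1), 'joint_positions': array([-1.348,  0.309,  1.635,  0.   ,  1.2  , -0.07 ]), 'qvel': array([ 0.001, -0.003, -0.002, -0.001,  0.   , -0.001]), 'tau': array([-1.0000e-03, -4.1641e+01, -2.7764e+01, -0.0000e+00,  4.0000e-03,
       -0.0000e+00]), 'ee_pos': array([ 0.18 , -0.598,  0.205]), 'eef_rot': array([-3.106, -0.458,  0.   ]), 'contact_force': array([-0.058, -0.21 , -0.009]), 'torque': array([ 0.052, -0.013,  0.019]), 'finger_force': np.float64(0.0), 'width': np.float64(0.086)}
```

View pics/a.png

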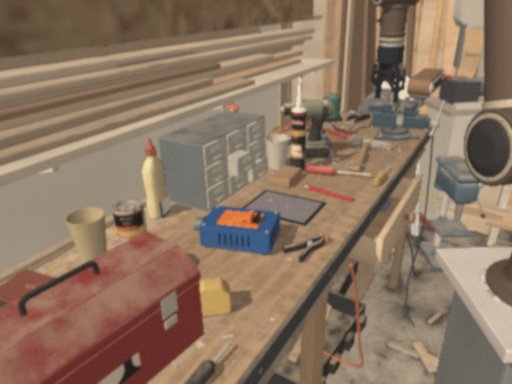

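View pics/b.png

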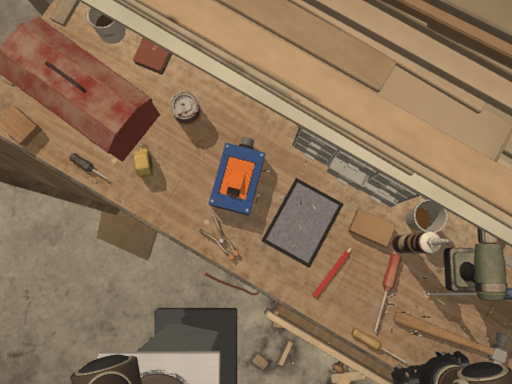

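The top view shows the blue unit at about (238,178), the tab at (233,193), the mat at (303,222), the tape measure at (143,162), the clamp at (222,240) and the hose at (246,145). The side view shows the same layout, with the unit at (240,228).

```bash
cat >> h.py <<'E'
def ray(s,uv,z):
    K=s["camera_matrix"];M=cv2.Rodrigues(np.array(s["rvec"],float))[0];c=-M.T@np.ravel(s["tvec"])
    uv=np.atleast_2d(uv);d=(np.c_[uv,np.ones(len(uv))]@np.linalg.inv(K).T)@M
    return c+d*((z-c[2])/d[:,2])[:,None]
def load(f,t): 
    d=np.load(f); return {k:d[k+"_"+t] for k in ["frame","z_map","camera_matrix","rvec","tvec"]}
def rect(P):
    (c,s,a)=cv2.minAreaRect((P[:,:2]*1000).astype(np.float32)); return np.round(c,1),np.round(s,1),round(a,2)
E
python3 - <<'E'
from h import *
s=load("s0.npz","t");W=cloud(s);hsv=cv2.cvtColor(s["frame"],cv2.COLOR_BGR2HSV)
print("cam",ray(s,[[256,192]],5)[0][:3],s["camera_matrix"][0,0],np.nanmedian(s["z_map"]))
def big(m):
    n,l,st,_=cv2.connectedComponentsWithStats(m.astype(np.uint8)); i=1+np.argmax(st[1:,4]); return l==i
def px(m): v,u=np.nonzero(m); return np.c_[u,v].astype(float)
roi=np.zeros(hsv.shape[:2],bool);roi[130:225,195:275]=1
blue=big((hsv[...,0]>100)&(hsv[...,0]<125)&(hsv[...,1]>120)&roi)
org=big((hsv[...,0]<18)&(hsv[...,1]>190)&(hsv[...,2]>150)&roi)
deck=blue&(abs(W[...,2]-.06)<.006)
print("deck z",np.nanmedian(W[deck][:,2]))
print("deck ray",rect(ray(s,px(deck),.06)),"cloud",rect(W[deck]))
print("org",rect(ray(s,px(org&(W[...,2]<.066)),.06)),"n",org.sum())
hi=roi&(W[...,2]>.07)&(W[...,2]<.1)&(np.linalg.norm(px(roi*0+1).reshape(384,512,2)-[237,180],axis=2)<25)
dark=hi&(hsv[...,2]<80);print("tab",rect(W[dark]),np.median(W[dark],0),dark.sum(),"hi org",np.median(W[hi&org],0))
roi2=np.zeros_like(roi);roi2[170:275,255:350]=1
m=roi2&(hsv[...,1]<75)
m=big(m); print("mat",rect(ray(s,px(m),.003)),m.sum())
cv2.imwrite("pics/c.png",cv2.resize(s["frame"][130:280,190:360],None,fx=4,fy=4,interpolation=cv2.INTER_CUBIC))
# heights map of bench things
X=W[(W[...,2]>.012)&(W[...,2]<.3)&(W[...,0]>.2)&(W[...,0]<1)&(abs(W[...,1])<.6)]
g,_,_=np.histogram2d(X[:,0],X[:,1],bins=[np.arange(.2,1.01,.04),np.arange(-.6,.61,.04)],weights=None)
from scipy.stats import binned_statistic_2d as B
q=B(X[:,0],X[:,1],X[:,2],'max',bins=[np.arange(.2,1.01,.04),np.arange(-.6,.61,.04)])[0]
for i,row in enumerate(q): print("%.2f"%(.2+.04*i)," ".join("%3.0f"%(v*1000) if v==v else " ." for v in row))
E
```

```text
cam [-0.09615486 -0.20313398  5.        ] 456.7471831388929 1.2274594
deck z 0.06004396731256091
deck ray (array([ 605.2, -202.5]), array([106.4, 167.9]), 75.65) cloud (array([ 605.3, -202.2]), array([106.5, 168.1]), 75.94)
org (array([ 606.6, -202.4]), array([69.6, 98.3]), 75.66) n 827
tab (array([ 562.6, -190.8]), array([16.6, 25.2]), 14.43) [ 0.56223212 -0.19100335  0.07689249] 31 hi org [ 0.58856895 -0.1957485   0.07364922]
mat (array([ 493.9, -380.9]), array([146.4, 196.4]), 61.18) 3737
0.20  23  27  30  .  .  .  .  .  .  .  .  .  .  . 299 300 300  .  .  .  .  .  .  .  .  .  .  .  .  .
0.24  25  .  .  .  .  .  .  .  .  .  .  .  .  .  .  .  .  .  .  .  .  .  .  .  .  .  .  .  .  .
0.28  29  .  .  .  15  .  .  .  .  .  .  .  .  .  .  .  .  .  .  .  .  .  .  .  .  .  .  .  .  .
0.32  35  .  .  14  13  .  .  .  .  .  .  .  .  .  .  .  .  .  .  .  .  .  .  .  .  .  .  .  .  .
0.36  .  .  15  15  .  .  .  .  .  .  20  .  .  .  .  .  .  .  .  .  .  .  .  .  .  .  .  .  .  .
0.40  33  .  14  .  .  .  .  .  .  21  24  23  .  .  .  .  .  .  .  .  .  .  .  .  .  .  .  .  .  .
0.44  37  37 
[... 781 characters left out ...]
176 175 174 173 166 147  .  42  42  42  .  .  .  .
0.76  .  .  .  .  .  .  .  .  . 297 300 299  80  81  79 166 174 175 175 194 174 170 152  39  40  41  .  .  .  .
0.80  .  .  .  .  .  .  .  .  .  . 300 298 300 300  84 140 161 174 173 199 200 176 173 157 142  37  .  .  .  .
0.84  .  .  .  .  .  .  .  .  .  .  .  . 300 300 299 297 136 153 169 175 198 199 176 176 165  22  21  .  .  .
0.88  .  .  .  .  .  .  .  .  .  .  .  .  .  .  . 300 300  . 145 163 173 175 174 174 173  19  22  .  .  .
0.92  .  .  .  .  .  .  .  .  .  .  .  .  .  .  37  40 300 300 300 139 157 172 174 174 172  .  .  .  .  .
0.96  .  .  .  .  .  .  .  .  .  .  .  .  .  .  41  41  40  34 298 106 119 151 165 171  .  .  .  .  .  .
```

View pics/c.png

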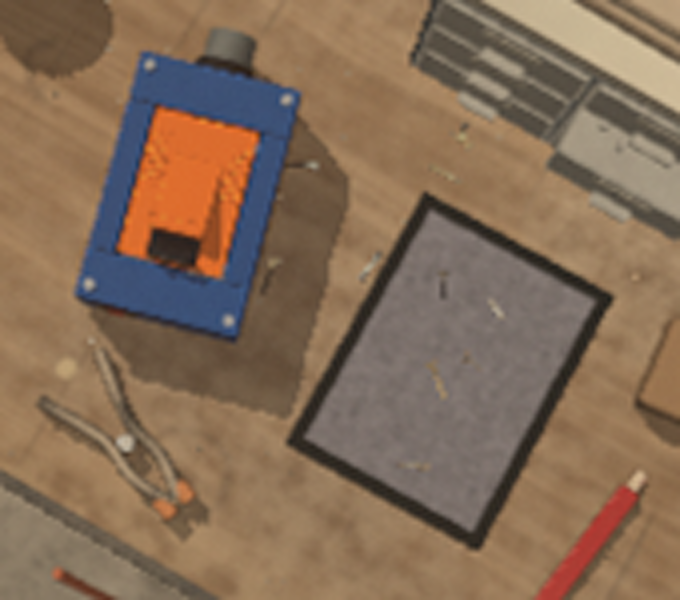

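apply_moves(
  plan=[
    {"dx":0.034,"dy":-0.021,"az":0.109,"jaw":1},
    {"dx":0.068,"dy":-0.042,"az":0.217,"jaw":1},
    {"dx":0.102,"dy":-0.063,"az":0.326,"jaw":1},
    {"dx":0.136,"dy":-0.084,"az":0.434,"jaw":1},
    {"dx":0.17,"dy":-0.105,"az":0.543,"jaw":1},
  ],
)

```text
invalid input
```

```bash
cat >> h.py <<'E'
U0=np.array([.6055,-.2025,0]); UY=-.2505; UR=R.from_euler('z',UY)
def go(T,Rt,n=1):
    """remaining shift/turn in tool axes from the measured pose to world pose T,Rt"""
    o=r.get_obs();Rc=R.from_rotvec(o["eef_rot"])
    print("d",np.round(Rc.inv().apply(T-o["ee_pos"]),4),"a",np.round((Rc.inv()*Rt).as_rotvec(),4))
def st():
    o=r.get_obs();p=UR.inv().apply(o["ee_pos"]-U0)
    print("t",round(float(o["clock"]),2),"unit-frame mm",np.round(p*1000,1),"F unit",np.round(UR.inv().apply(o["contact_force"]),2),"w",round(float(o["width"]),4),"eul",np.round((UR.inv()*R.from_rotvec(o["eef_rot"])).as_euler('xyz',degrees=True),2),"j",np.round(o["joint_positions"],2))
DOWN=UR*R.from_euler('x',np.pi)
def U(x,y,z): return U0+UR.apply(np.array([x,y,z])/1000)
E
python3 -c "
from h import *
st();go(U(-75,0,110),DOWN)"
```

```text
t 0.1 unit-frame mm [-314.1 -488.2  205.5] F unit [-0.   -0.22 -0.01] w 0.0856 eul [-1.7988e+02 -1.0000e-02  3.1130e+01] j [-1.35  0.31  1.64  0.    1.2  -0.07]
d [ 0.4571 -0.2941  0.0961] a [-2.000e-03  4.000e-04  5.433e-01]
```

apply_moves(
  plan=[
    {"dx":0.034,"dy":-0.021,"dz":0.0,"ax":0.0,"ay":0.0,"az":0.109,"jaw":1.0},
    {"dx":0.068,"dy":-0.042,"dz":0.0,"ax":0.0,"ay":0.0,"az":0.217,"jaw":1.0},
    {"dx":0.102,"dy":-0.063,"dz":0.0,"ax":0.0,"ay":0.0,"az":0.326,"jaw":1.0},
    {"dx":0.136,"dy":-0.084,"dz":0.0,"ax":0.0,"ay":0.0,"az":0.434,"jaw":1.0},
    {"dx":0.17,"dy":-0.105,"dz":0.0,"ax":0.0,"ay":0.0,"az":0.543,"jaw":1.0},
  ],
  force=30,
)

```text
clock: 0.52
ee_pos: [0.3134, -0.447, 0.206]
eef_rot: [-3.115, 0.402, 0.001]
contact_force: [0.3, -0.4, -1.0]
width: 0.0257
finger_force: 0.0
```

```bash
python3 -c "
from h import *
st();go(U(-75,0,110),DOWN)"
```

```text
t 0.52 unit-frame mm [-222.4 -309.3  206. ] F unit [ 0.41 -0.29 -0.99] w 0.0257 eul [-1.7995e+02  3.0000e-02 -3.4000e-01] j [-1.04  0.16  1.82  0.    1.16  0.79]
d [ 0.1456 -0.3101  0.0962] a [-0.0008  0.0006 -0.0059]
```

apply_moves(
  plan=[
    {"dx":0.015,"dy":-0.034,"dz":0.008,"ax":0,"ay":0,"az":0,"jaw":1},
    {"dx":0.03,"dy":-0.068,"dz":0.016,"ax":0,"ay":0,"az":0,"jaw":1},
    {"dx":0.045,"dy":-0.102,"dz":0.024,"ax":0,"ay":0,"az":0,"jaw":1},
    {"dx":0.06,"dy":-0.136,"dz":0.032,"ax":0,"ay":0,"az":0,"jaw":1},
    {"dx":0.075,"dy":-0.17,"dz":0.04,"ax":0,"ay":0,"az":0,"jaw":1},
  ],
)

```text
clock: 0.93
ee_pos: [0.4281, -0.3008, 0.166]
eef_rot: [-3.117, 0.392, 0.001]
contact_force: [0.6, -1.2, 0.1]
width: 0.0002
finger_force: 0.0
```

apply_moves(
  plan=[
    {"dx":0.012,"dy":-0.03,"dz":0.01,"ax":0,"ay":0,"az":0,"jaw":1},
    {"dx":0.024,"dy":-0.06,"dz":0.02,"ax":0,"ay":0,"az":0,"jaw":1},
    {"dx":0.036,"dy":-0.09,"dz":0.03,"ax":0,"ay":0,"az":0,"jaw":1},
    {"dx":0.048,"dy":-0.12,"dz":0.04,"ax":0,"ay":0,"az":0,"jaw":1},
    {"dx":0.048,"dy":-0.12,"dz":0.04,"ax":0,"ay":0,"az":0,"jaw":1},
  ],
)

```text
clock: 1.35
ee_pos: [0.5046, -0.1931, 0.1241]
eef_rot: [-3.114, 0.385, 0.004]
contact_force: [-0.5, 0.1, -1.0]
width: 0.0001
finger_force: 0.0
```

```bash
python3 -c "
from h import *
st();go(U(-75,0,64),DOWN)"
```

```text
t 1.35 unit-frame mm [-100.   -15.9  124.1] F unit [-0.52 -0.05 -0.97] w 0.0001 eul [-179.81    0.18    0.26] j [-0.45  0.25  1.9   0.    1.    1.37]
d [ 0.0253 -0.0156  0.0601] a [-0.0033  0.0032  0.0046]
```

apply_moves(
  plan=[
    {"dx":0.012,"dy":-0.007,"dz":0.02,"ax":0,"ay":0,"az":0,"jaw":1},
    {"dx":0.022,"dy":-0.014,"dz":0.045,"ax":0,"ay":0,"az":0,"jaw":1},
    {"dx":0.022,"dy":-0.014,"dz":0.045,"ax":0,"ay":0,"az":0,"jaw":1},
    {"dx":0.022,"dy":-0.014,"dz":0.045,"ax":0,"ay":0,"az":0,"jaw":1},
    {"dx":0.022,"dy":-0.014,"dz":0.045,"ax":0,"ay":0,"az":0,"jaw":1},
  ],
)

```text
clock: 1.77
ee_pos: [0.5281, -0.1906, 0.0818]
eef_rot: [3.117, -0.392, -0.001]
contact_force: [1.0, 0.6, -0.3]
width: 0.0004
finger_force: 0.0
```

```bash
python3 -c "
from h import *
st();go(U(-70,0,66),DOWN)
s=snapshot('side');f=s['frame']
cv2.imwrite('pics/d.png',cv2.resize(f[150:270,170:310],None,fx=5,fy=5,interpolation=cv2.INTER_CUBIC))"
```

```text
t 1.77 unit-frame mm [-78.   -7.7  81.8] F unit [ 0.82  0.88 -0.27] w 0.0004 eul [1.7999e+02 4.0000e-02 1.0000e-02] j [-0.42  0.34  1.87 -0.    0.93  1.4 ]
d [ 0.008  -0.0077  0.0158] a [0.0002 0.0007 0.0002]
```

View pics/d.png

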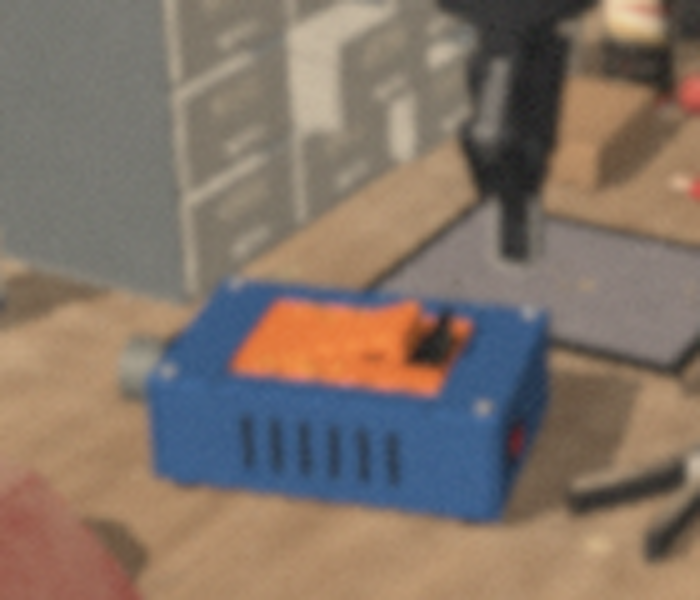

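The side view shows the shut fingertips at crop pixel (515,255), which is higher or farther off than I expected. I'll check this with the depth data from both cameras.

```bash
python3 -c "
from h import *
for n in ('side','top'):
    s=snapshot(n);W=cloud(s);P=UR.inv().apply((W-U0).reshape(-1,3)).reshape(W.shape)*1000
    hsv=cv2.cvtColor(s['frame'],cv2.COLOR_BGR2HSV)
    m=(abs(P[...,0]+78)<60)&(abs(P[...,1]+8)<60)&(P[...,2]>72)&(P[...,2]<180)&(hsv[...,1]<110)
    Q=P[m];print(n,m.sum())
    for a in range(70,180,10):
        q=Q[(Q[:,2]>=a)&(Q[:,2]<a+10)]
        if len(q):print(a,len(q),np.round(np.percentile(q,[5,50,95],axis=0)[:,:2].T.ravel(),0))
    b=(hsv[...,0]>100)&(hsv[...,0]<125)&(hsv[...,1]>120)&(abs(P[...,2]-60)<8)&(abs(P[...,0])<100)&(abs(P[...,1])<70)
    print('deck',np.round(np.percentile(P[b],[1,50,99],axis=0).T.ravel(),1))
    if n=='side':
        v,u=np.nonzero(m);print('lowest px',u[v==v.max()],v.max(),P[v.max(),u[v==v.max()][0]])
        K=s['camera_matrix'];o=r.get_obs()
        print('proj tcp',cv2.projectPoints(np.array([o['ee_pos']]),s['rvec'],s['tvec'],K,None)[0].ravel())
st()
"
```

```text
side 342
70 14 [-45. -43. -40. -11.  -1.  18.]
100 13 [-85. -76. -68.  -3.  -1.   1.]
110 39 [-89. -80. -67.  -9.   4.   7.]
120 41 [-88. -80. -67.  -7.   4.   9.]
130 46 [-89. -80. -69.  -8.   4.   8.]
140 16 [-90. -84. -74. -15.   6.  13.]
150 61 [-91. -87. -67. -30.  22.  27.]
160 41 [-90. -86. -67.   6.  30.  37.]
170 71 [-94. -87. -68. -15.  26.  44.]
deck [-84.  -26.7  81.3 -41.9  31.3  59.1  52.3  57.2  59.4]
lowest px [256] 218 [-42.81993541  19.27913312  73.71399458]
proj tcp [273.07240757 210.69290247]
top 0
deck [ 18.2  62.7  83.1 -52.5  -3.5  52.3  54.7  60.2  65.2]
t 1.92 unit-frame mm [-76.9  -8.   83.1] F unit [ 0.87 -0.17 -0.15] w 0.0 eul [ 1.7997e+02 -1.3000e-01 -3.0000e-02] j [-0.42  0.34  1.87 -0.    0.93  1.4 ]
```

```bash
python3 -c "
from h import *
s=snapshot('side');W=cloud(s);P=UR.inv().apply((W-U0).reshape(-1,3)).reshape(W.shape)*1000
for v in range(188,214,2):
    print(v,[tuple(np.round(P[v,u]).astype(int)) if np.isfinite(P[v,u,0]) else 0 for u in (267,270,273,276,279)],s['frame'][v,273])
cv2.imwrite('pics/e.png',cv2.resize(s['frame'][130:230,225:315],None,fx=6,fy=6,interpolation=cv2.INTER_NEAREST))
"
```

```text
188 [(np.int64(-71), np.int64(25), np.int64(155)), (np.int64(-77), np.int64(23), np.int64(155)), (np.int64(-85), np.int64(28), np.int64(158)), (np.int64(-90), np.int64(21), np.int64(155)), (np.int64(-23), np.int64(-323), np.int64(-3))] [41 42 43]
190 [(np.int64(7), np.int64(-290), np.int64(2)), (np.int64(-74), np.int64(8), np.int64(143)), (np.int64(-81), np.int64(9), np.int64(144)), (np.int64(-86), np.int64(0), np.int64(140)), (np.int64(-27), np.int64(-306), np.int64(-2))] [42 45 45]
192 [(np.int64(4), np.int64(-278), np.int64(1)), (np.int64(-73), np.int64(3), np.int64(136)), (np.int64(-80), np.int64(6), np.int64(138)), (np.int64(-85), np.int64(-1), np.int64(135)), (np.int64(-30), np.int64(-292), np.int64(-3))] [45 48 50]
194 [(np.int64(1), np.int64(-266), np.int64(-1)), (np.int64(-73), np.int64(5), np.int64(131)), (np.int64(-81), np.int64(8), np.int64(134)), (np.int64(-85), np.int64(-2), np.int64(130)), (np.int64(-34), np.int64(-271), np.int64(1))] [47 47 47]
196 [(np.int64(-2), np.int64(-252), np.int64(0)), (np.int64(-73), np.int64(6), np.int64(127)), (np.int64(-81), np.int64(11), 
[... 1397 characters left out ...]
)), (np.int64(-29), np.int64(-176), np.int64(1)), (np.int64(-37), np.int64(-178), np.int64(1)), (np.int64(-46), np.int64(-178), np.int64(2)), (np.int64(-53), np.int64(-185), np.int64(-1))] [123 127 137]
210 [(np.int64(-25), np.int64(-159), np.int64(2)), (np.int64(-32), np.int64(-166), np.int64(0)), (np.int64(-41), np.int64(-163), np.int64(3)), (np.int64(-49), np.int64(-165), np.int64(2)), (np.int64(-56), np.int64(-171), np.int64(0))] [124 123 129]
212 [(np.int64(-53), np.int64(-46), np.int64(57)), (np.int64(-60), np.int64(-48), np.int64(57)), (np.int64(-67), np.int64(-50), np.int64(57)), (np.int64(-75), np.int64(-49), np.int64(59)), (np.int64(-59), np.int64(-160), np.int64(0))] [133 106  92]
```

View pics/e.png

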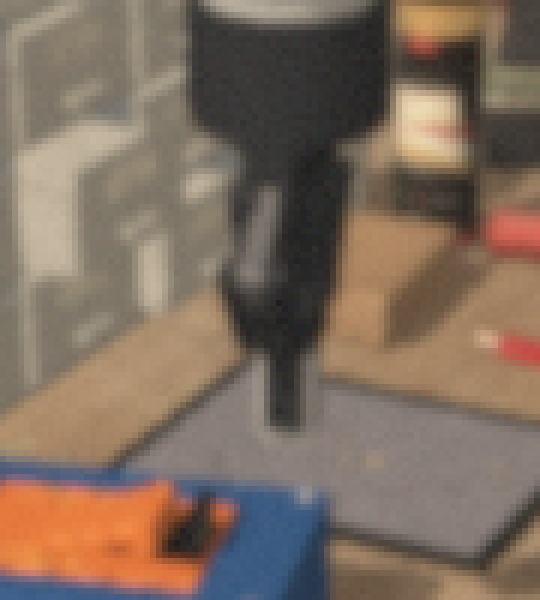

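The finger's visible end is about 24 mm above the reported TCP. I'll go down over the front deck in small steps and use touch to tell which one is right.

apply_moves(
  plan=[
    {"dx":0.003,"dy":-0.008,"dz":0.006,"ax":0,"ay":0,"az":0,"jaw":1},
    {"dx":0.003,"dy":-0.008,"dz":0.012,"ax":0,"ay":0,"az":0,"jaw":1},
    {"dx":0.003,"dy":-0.008,"dz":0.016,"ax":0,"ay":0,"az":0,"jaw":1},
    {"dx":0.003,"dy":-0.008,"dz":0.016,"ax":0,"ay":0,"az":0,"jaw":1},
  ],
)

```text
clock: 2.3
ee_pos: [0.5323, -0.1825, 0.0641]
eef_rot: [-3.116, 0.391, 0.004]
contact_force: [-0.9, 1.0, -0.3]
width: -0.0
finger_force: 0.0
```

```bash
python3 -c "
from h import *
st()
s=snapshot('side');W=cloud(s);P=UR.inv().apply((W-U0).reshape(-1,3)).reshape(W.shape)*1000
o=r.get_obs();print(cv2.projectPoints(np.array([o['ee_pos'],U(-73,0,60)]),s['rvec'],s['tvec'],s['camera_matrix'],None)[0].reshape(-1,2))
for v in range(200,222): print(v,[P[v,u].round().astype(int).tolist() if np.isfinite(P[v,u,0]) else 0 for u in (267,270,273,276)],s['frame'][v,272])
"
```

```text
t 2.3 unit-frame mm [-75.9   1.2  64.1] F unit [-1.13  0.72 -0.32] w -0.0 eul [-1.7998e+02  1.6000e-01  4.0000e-02] j [-0.41  0.37  1.88 -0.    0.9   1.41]
[[271.60485739 219.33875054]
 [270.6622999  220.7072257 ]]
200 [[-66, 7, 117], [-76, 16, 122], [-83, 17, 123], [-87, 4, 118]] [52 54 56]
201 [[-67, 10, 116], [-74, 11, 117], [-82, 13, 119], [-87, 4, 115]] [50 53 56]
202 [[-66, 8, 112], [-75, 14, 116], [-83, 17, 118], [-87, 4, 112]] [50 52 57]
203 [[-67, 9, 110], [-76, 17, 115], [-82, 15, 115], [-87, 6, 111]] [48 52 55]
204 [[-66, 8, 107], [-75, 16, 112], [-82, 15, 112], [-87, 5, 108]] [52 54 57]
205 [[-66, 7, 104], [-75, 15, 109], [-82, 14, 109], [-87, 6, 106]] [60 62 62]
206 [[-66, 6, 101], [-75, 15, 106], [-82, 15, 107], [-87, 6, 103]] [61 63 63]
207 [[-66, 8, 99], [-75, 14, 103], [-82, 15, 105], [-87, 6, 101]] [56 59 60]
208 [[-67, 8, 97], [-75, 13, 100], [-83, 18, 103], [-86, 3, 97]] [57 60 61]
209 [[-67, 9, 95], [-75, 15, 99], [-82, 14, 99], [-86, 3, 94]] [57 62 62]
210 [[-67, 9, 92], [-76, 17, 97], [-83, 20, 100], [-87, 4, 92]] [77 81 81]
211 [[-67, 9, 89], [-74, 9, 90], [-8
[... 160 characters left out ...]
69, -43, 58], [-76, -44, 58]] [132 106  87]
214 [[-55, -35, 57], [-63, -37, 58], [-69, -40, 56], [-77, -41, 57]] [131  95  69]
215 [[-56, -33, 56], [-64, -33, 57], [-71, -32, 59], [-78, -36, 57]] [132  91  59]
216 [[-58, -25, 58], [-65, -26, 58], [-72, -29, 57], [-79, -30, 58]] [130  90  58]
217 [[-60, -17, 59], [-67, -21, 58], [-73, -25, 57], [-80, -25, 57]] [131  92  60]
218 [[-60, -16, 57], [-67, -18, 57], [-74, -19, 57], [-82, -19, 58]] [131  90  60]
219 [[-62, -8, 59], [-68, -16, 55], [-76, -13, 58], [-83, -13, 59]] [128  87  56]
220 [[-63, -4, 58], [-69, -9, 57], [-76, -12, 56], [-83, -13, 56]] [128  89  59]
221 [[-64, -1, 58], [-71, -3, 57], [-77, -8, 56], [-84, -9, 56]] [128  90  59]
```

apply_moves(
  plan=[
    {"dx":0.002,"dy":0.001,"dz":0.003,"ax":0,"ay":0,"az":0,"jaw":1},
    {"dx":0.002,"dy":0.001,"dz":0.006,"ax":0,"ay":0,"az":0,"jaw":1},
    {"dx":0.002,"dy":0.001,"dz":0.006,"ax":0,"ay":0,"az":0,"jaw":1},
  ],
)

```text
clock: 2.6
ee_pos: [0.5349, -0.1846, 0.0589]
eef_rot: [-3.117, 0.392, 0.001]
contact_force: [-0.6, 0.5, -0.7]
width: 0.0001
finger_force: 0.0
```

apply_moves(
  plan=[
    {"dx":0,"dy":0,"dz":0.002,"ax":0,"ay":0,"az":0,"jaw":1},
    {"dx":0,"dy":0,"dz":0.004,"ax":0,"ay":0,"az":0,"jaw":1},
    {"dx":0,"dy":0,"dz":0.004,"ax":0,"ay":0,"az":0,"jaw":1},
  ],
)

```text
clock: 2.85
ee_pos: [0.5348, -0.1845, 0.0551]
eef_rot: [-3.117, 0.392, 0.001]
contact_force: [-0.4, -0.2, -0.3]
width: 0.0002
finger_force: 0.0
```

apply_moves(
  plan=[
    {"dx":0,"dy":0,"dz":0.002,"ax":0,"ay":0,"az":0,"jaw":1},
    {"dx":0,"dy":0,"dz":0.004,"ax":0,"ay":0,"az":0,"jaw":1},
    {"dx":0,"dy":0,"dz":0.006,"ax":0,"ay":0,"az":0,"jaw":1},
    {"dx":0,"dy":0,"dz":0.006,"ax":0,"ay":0,"az":0,"jaw":1},
  ],
)

```text
clock: 3.18
ee_pos: [0.5347, -0.1845, 0.049]
eef_rot: [-3.117, 0.392, 0.001]
contact_force: [0.0, 0.5, 0.3]
width: -0.0002
finger_force: 0.0
```

```bash
python3 -c "
from h import *
st()
s=snapshot('side');W=cloud(s);P=UR.inv().apply((W-U0).reshape(-1,3)).reshape(W.shape)*1000
for v in range(208,226): print(v,[P[v,u].round().astype(int).tolist() if np.isfinite(P[v,u,0]) else 0 for u in (264,266,268,270,272,274)],s['frame'][v,270])
"
```

```text
t 3.18 unit-frame mm [-73.   -0.1  49. ] F unit [-0.11  0.44  0.34] w -0.0002 eul [-1.7999e+02  5.0000e-02  2.0000e-02] j [-0.41  0.4   1.88 -0.    0.87  1.41]
208 [[-13, -172, 1], [-65, 10, 98], [-70, 14, 100], [-75, 14, 101], [-80, 15, 102], [-82, 6, 97]] [46 49 49]
209 [[-15, -165, 1], [-63, 4, 92], [-70, 13, 97], [-75, 13, 98], [-80, 14, 99], [-83, 7, 95]] [48 48 50]
210 [[-15, -163, 0], [-64, 9, 92], [-70, 15, 95], [-75, 14, 95], [-80, 16, 97], [-82, 5, 92]] [50 52 53]
211 [[-45, -46, 59], [-64, 10, 90], [-71, 16, 93], [-75, 16, 94], [-80, 14, 93], [-83, 8, 91]] [50 51 54]
212 [[-46, -43, 58], [-64, 9, 87], [-71, 17, 91], [-75, 13, 90], [-80, 17, 92], [-83, 9, 89]] [52 52 54]
213 [[-47, -38, 58], [-63, 6, 82], [-70, 14, 87], [-74, 10, 85], [-80, 16, 89], [-82, 5, 84]] [46 49 48]
214 [[-48, -36, 56], [-64, 7, 80], [-71, 16, 86], [-74, 12, 84], [-79, 14, 86], [-82, 6, 82]] [52 54 57]
215 [[-49, -33, 55], [-64, 9, 79], [-70, 14, 82], [-75, 14, 83], [-80, 15, 84], [-83, 6, 80]] [64 68 70]
216 [[-44, -50, 43], [-63, 6, 75], [-69, 11, 78], [-74, 12, 79], [-80, 16, 81], [-83, 8, 78]] [
[... 284 characters left out ...]
69, -10, 59], [-73, -13, 58], [-78, -13, 58]] [131  96  73]
220 [[-55, -6, 57], [-60, -7, 57], [-65, -7, 57], [-69, -9, 57], [-74, -11, 56], [-79, -9, 58]] [129  91  61]
221 [[-57, 1, 58], [-62, 0, 58], [-66, -1, 58], [-70, -4, 57], [-76, -2, 58], [-79, -7, 56]] [130  91  59]
222 [[-58, 5, 57], [-63, 5, 58], [-68, 4, 58], [-72, 2, 57], [-76, -1, 56], [-81, 1, 58]] [127  88  56]
223 [[-59, 9, 57], [-64, 8, 57], [-68, 6, 57], [-73, 8, 58], [-78, 7, 58], [-82, 5, 58]] [129  89  57]
224 [[-61, 15, 58], [-65, 12, 56], [-70, 14, 58], [-74, 12, 58], [-78, 9, 57], [-84, 11, 59]] [129  89  59]
225 [[-62, 19, 58], [-66, 19, 58], [-71, 18, 58], [-74, 13, 56], [-80, 15, 57], [-84, 12, 57]] [129  89  57]
```

apply_moves(
  plan=[
    {"dx":0.003,"dy":0,"dz":0.003,"ax":0,"ay":0,"az":0,"jaw":1},
    {"dx":0.006,"dy":0,"dz":0.006,"ax":0,"ay":0,"az":0,"jaw":1},
    {"dx":0.01,"dy":0,"dz":0.007,"ax":0,"ay":0,"az":0,"jaw":1},
    {"dx":0.013,"dy":0,"dz":0.007,"ax":0,"ay":0,"az":0,"jaw":1},
    {"dx":0.013,"dy":0,"dz":0.007,"ax":0,"ay":0,"az":0,"jaw":1},
  ],
)

```text
clock: 3.65
ee_pos: [0.5488, -0.1882, 0.0426]
eef_rot: [3.117, -0.392, 0.001]
contact_force: [0.2, -0.5, 0.4]
width: -0.0002
finger_force: 0.0
```

apply_moves(
  plan=[
    {"dx":0.001,"dy":0,"dz":0,"ax":0,"ay":0,"az":0,"jaw":1},
    {"dx":0.002,"dy":0,"dz":0,"ax":0,"ay":0,"az":0,"jaw":1},
    {"dx":0.003,"dy":0,"dz":0,"ax":0,"ay":0,"az":0,"jaw":1},
    {"dx":0.004,"dy":0,"dz":0,"ax":0,"ay":0,"az":0,"jaw":1},
    {"dx":0.004,"dy":0,"dz":0,"ax":0,"ay":0,"az":0,"jaw":1},
  ],
)

```text
clock: 4.07
ee_pos: [0.5517, -0.1889, 0.0427]
eef_rot: [3.117, -0.392, 0.0]
contact_force: [0.7, 0.0, -1.0]
width: 0.0
finger_force: 0.0
```

```bash
python3 -c "
from h import *
st()"
```

```text
t 4.07 unit-frame mm [-55.5  -0.1  42.7] F unit [ 0.71  0.21 -0.98] w 0.0 eul [-1.8e+02 -0.0e+00  2.0e-02] j [-0.4   0.43  1.84  0.    0.87  1.42]
```

apply_moves(
  plan=[
    {"dx":0.001,"dy":0,"dz":0,"ax":0,"ay":0,"az":0,"jaw":1},
    {"dx":0.002,"dy":0,"dz":0,"ax":0,"ay":0,"az":0,"jaw":1},
    {"dx":0.003,"dy":0,"dz":0,"ax":0,"ay":0,"az":0,"jaw":1},
    {"dx":0.003,"dy":0,"dz":0,"ax":0,"ay":0,"az":0,"jaw":1},
  ],
)

```text
clock: 4.4
ee_pos: [0.5538, -0.1893, 0.0424]
eef_rot: [-3.117, 0.392, 0.003]
contact_force: [-3.1, 0.5, 2.0]
width: 0.0
finger_force: 1.3
```

```bash
python3 -c "
from h import *
st()
s=snapshot('side')
cv2.imwrite('pics/f.png',cv2.resize(s['frame'][165:255,195:295],None,fx=6,fy=6,interpolation=cv2.INTER_CUBIC))"
```

```text
t 4.4 unit-frame mm [-53.3  -0.1  42.4] F unit [-3.17 -0.29  1.99] w 0.0 eul [-1.7999e+02  1.1000e-01  2.0000e-02] j [-0.4   0.44  1.83 -0.    0.87  1.42]
```

View pics/f.png

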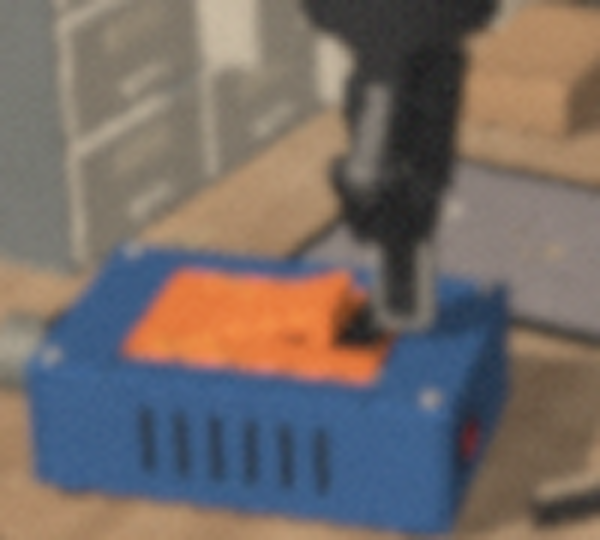

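Contact: the fingertip rests on the tab face at crop (390,310), with 3.2 N on it. I'll press about 5 mm further.

apply_moves(
  plan=[
    {"dx":0.001,"dy":0,"dz":0,"ax":0,"ay":0,"az":0,"jaw":1},
    {"dx":0.002,"dy":0,"dz":0,"ax":0,"ay":0,"az":0,"jaw":1},
    {"dx":0.003,"dy":0,"dz":0,"ax":0,"ay":0,"az":0,"jaw":1},
    {"dx":0.004,"dy":0,"dz":0,"ax":0,"ay":0,"az":0,"jaw":1},
    {"dx":0.004,"dy":0,"dz":0,"ax":0,"ay":0,"az":0,"jaw":1},
  ],
)

```text
clock: 4.87
ee_pos: [0.5574, -0.1903, 0.0424]
eef_rot: [-3.117, 0.392, 0.004]
contact_force: [-5.6, 1.1, 3.8]
width: 0.0
finger_force: 2.8
```

```bash
python3 -c "
from h import *
st()"
```

```text
t 4.87 unit-frame mm [-49.7  -0.1  42.4] F unit [-5.73 -0.32  3.76] w 0.0 eul [-1.7999e+02  1.6000e-01  2.0000e-02] j [-0.4   0.44  1.82 -0.    0.88  1.42]
```

apply_moves(
  plan=[
    {"dx":0.001,"dy":0,"dz":0,"ax":0,"ay":0,"az":0,"jaw":1},
    {"dx":0.0022,"dy":0,"dz":0,"ax":0,"ay":0,"az":0,"jaw":1},
    {"dx":0.0022,"dy":0,"dz":0,"ax":0,"ay":0,"az":0,"jaw":1},
    {"dx":0.0022,"dy":0,"dz":0,"ax":0,"ay":0,"az":0,"jaw":1},
  ],
)

```text
clock: 5.2
ee_pos: [0.5588, -0.1906, 0.0423]
eef_rot: [-3.116, 0.392, 0.007]
contact_force: [-6.3, 1.9, 5.3]
width: 0.0001
finger_force: 3.4
```

```bash
python3 -c "
from h import *
st()"
```

```text
t 5.2 unit-frame mm [-48.2  -0.1  42.3] F unit [-6.61  0.31  5.26] w 0.0001 eul [-1.7999e+02  2.5000e-01  3.0000e-02] j [-0.4   0.45  1.82 -0.    0.88  1.42]
```

apply_moves(
  plan=[
    {"dx":0.001,"dy":0,"dz":0,"ax":0,"ay":0,"az":0,"jaw":1},
    {"dx":0.0009,"dy":0,"dz":-0.002,"ax":0,"ay":-0.018,"az":0,"jaw":1},
    {"dx":0.0008,"dy":0,"dz":-0.004,"ax":0,"ay":-0.037,"az":0,"jaw":1},
    {"dx":0.0007,"dy":0,"dz":-0.006,"ax":0,"ay":-0.056,"az":0,"jaw":1},
    {"dx":0.0007,"dy":0,"dz":-0.006,"ax":0,"ay":-0.056,"az":0,"jaw":1},
  ],
)

```text
clock: 5.62
ee_pos: [0.559, -0.1906, 0.0477]
eef_rot: [-3.107, 0.39, 0.097]
contact_force: [-6.0, 1.9, 0.9]
width: -0.0002
finger_force: 3.8
```

```bash
cat >> h.py <<'E'
def side(name=None,box=(165,255,195,295)):
    s=snapshot('side');W=cloud(s);P=UR.inv().apply((W-U0).reshape(-1,3)).reshape(W.shape)*1000
    hsv=cv2.cvtColor(s["frame"],cv2.COLOR_BGR2HSV)
    m=(hsv[...,0]<18)&(hsv[...,1]>190)&(hsv[...,2]>120)&(P[...,2]>50)&(abs(P[...,0])<70)&(abs(P[...,1])<50)
    Q=P[m]
    for a in range(-60,60,15):
        q=Q[(Q[:,0]>=a)&(Q[:,0]<a+15)&(Q[:,1]>21)]
        if len(q)>2: print("plate x",a+7,"z",round(np.median(q[:,2]),1),len(q))
    if name:
        a,b,c,d=box;cv2.imwrite(name,cv2.resize(s["frame"][a:b,c:d],None,fx=6,fy=6,interpolation=cv2.INTER_CUBIC))
E
python3 -c "
from h import *
st();side('pics/g.png')"
```

```text
t 5.62 unit-frame mm [-48.    0.   47.7] F unit [-6.33  0.38  0.88] w -0.0002 eul [-1.7998e+02  3.5900e+00  3.0000e-02] j [-0.4   0.47  1.77 -0.01  0.97  1.43]
```

View pics/g.png

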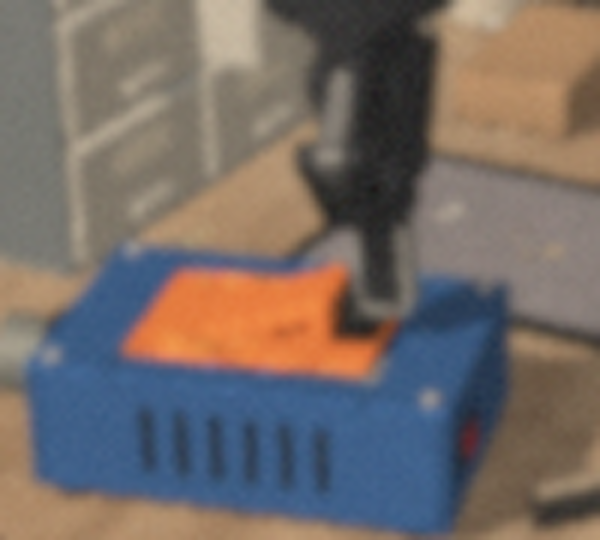

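apply_moves(
  plan=[
    {"dx":0.0008,"dy":0,"dz":-0.001,"ax":0,"ay":-0.01,"az":0,"jaw":1},
    {"dx":0.0008,"dy":0,"dz":-0.003,"ax":0,"ay":-0.028,"az":0,"jaw":1},
    {"dx":0.0007,"dy":0,"dz":-0.005,"ax":0,"ay":-0.046,"az":0,"jaw":1},
    {"dx":0.0006,"dy":0,"dz":-0.007,"ax":0,"ay":-0.065,"az":0,"jaw":1},
    {"dx":0.0006,"dy":0,"dz":-0.007,"ax":0,"ay":-0.065,"az":0,"jaw":1},
  ],
)

```text
clock: 6.08
ee_pos: [0.5595, -0.1907, 0.0546]
eef_rot: [-3.094, 0.389, 0.199]
contact_force: [-8.3, 1.5, 1.6]
width: -0.0001
finger_force: 4.2
```

```bash

python3 -c "
from h import *
st();side('pics/h.png')"
```

```text
t 6.08 unit-frame mm [-47.5   0.   54.6] F unit [-8.45 -0.63  1.62] w -0.0001 eul [-1.7997e+02  7.3800e+00  3.0000e-02] j [-0.39  0.5   1.71 -0.02  1.06  1.44]
```

View pics/h.png

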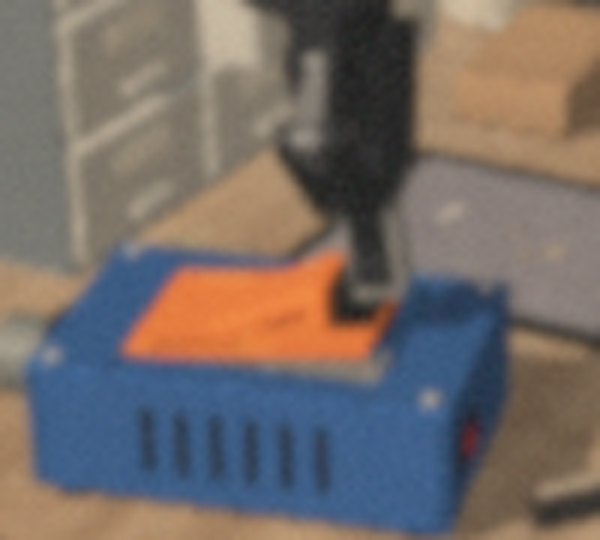

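The cover's front is clearly up, with a gap visible along crop (300–380,365), so the hook should be clear of the deck. I'll draw the finger back so the tab springs out and props the front.

apply_moves(
  plan=[
    {"dx":-0.003,"dy":0,"dz":0,"ax":0,"ay":0,"az":0,"jaw":1},
    {"dx":-0.006,"dy":0,"dz":0,"ax":0,"ay":0,"az":0,"jaw":1},
    {"dx":-0.009,"dy":0,"dz":0,"ax":0,"ay":0,"az":0,"jaw":1},
    {"dx":-0.013,"dy":0,"dz":0,"ax":0,"ay":0,"az":0,"jaw":1},
    {"dx":-0.02,"dy":0,"dz":0,"ax":0,"ay":0,"az":0,"jaw":1},
  ],
)

```text
clock: 6.55
ee_pos: [0.5451, -0.1873, 0.0584]
eef_rot: [-3.098, 0.39, 0.18]
contact_force: [0.4, -0.2, 0.1]
width: -0.0003
finger_force: 0.0
```

apply_moves(
  plan=[
    {"dx":-0.003,"dy":0,"dz":-0.02,"ax":0,"ay":0,"az":0,"jaw":0.9},
    {"dx":-0.003,"dy":0,"dz":-0.05,"ax":0,"ay":0,"az":0,"jaw":0.25},
    {"dx":-0.003,"dy":0,"dz":-0.07,"ax":0,"ay":0,"az":0,"jaw":0.25},
    {"dx":-0.003,"dy":0,"dz":-0.07,"ax":0,"ay":0,"az":0,"jaw":0.25},
    {"dx":-0.003,"dy":0,"dz":-0.07,"ax":0,"ay":0,"az":0,"jaw":0.25},
  ],
)

```text
clock: 6.97
ee_pos: [0.5507, -0.1889, 0.1301]
eef_rot: [-3.099, 0.39, 0.177]
contact_force: [-0.5, -0.6, 0.0]
width: 0.0567
finger_force: 0.0
```

```bash

python3 -c "
from h import *
st()
for n in ('side','top'):
    s=snapshot(n);W=cloud(s);P=UR.inv().apply((W-U0).reshape(-1,3)).reshape(W.shape)*1000
    f=s['frame'].astype(int);m=(f[...,2]>130)&(f[...,0]<90)&(P[...,2]>45)&(P[...,2]<110)&(abs(P[...,0])<70)&(abs(P[...,1])<50)
    q=P[m];print(n,m.sum(),np.percentile(q,[1,50,99],axis=0).round().T.tolist())
    for sgn in (1,-1):
        e=q[(q[:,1]*sgn>23)]
        if len(e)>8:
            a=np.polyfit(e[:,0],e[:,2],1);print('edge',sgn,len(e),'pitch deg',np.degrees(np.arctan(a[0])),'z at -50',np.polyval(a,-50),'z at 50',np.polyval(a,50))
    g=q[(abs(q[:,1])<16)];print('grip max z',np.percentile(g[:,2],98), 'y',0)
    if n=='side': cv2.imwrite('pics/i.png',cv2.resize(s['frame'][135:255,170:310],None,fx=5,fy=5,interpolation=cv2.INTER_CUBIC))
"
```

```text
t 6.97 unit-frame mm [-56.5  -0.4 130.1] F unit [-0.29 -0.68  0.01] w 0.0567 eul [1.7995e+02 6.5400e+00 2.0000e-02] j [-0.4   0.38  1.7  -0.02  1.17  1.43]
side 510 [[-45.0, 1.0, 52.0], [-34.0, 16.0, 38.0], [55.0, 62.0, 80.0]]
edge 1 132 pitch deg -5.351101957637792 z at -50 65.91016467541412 z at 50 56.54348040117737
edge -1 38 pitch deg -4.074828483895902 z at -50 63.47111462187457 z at 50 56.3471824204215
grip max z 80.30879775737021 y 0Traceback (most recent call last):
  File "<string>", line 7, in <module>
    q=P[m];print(n,m.sum(),np.percentile(q,[1,50,99],axis=0).round().T.tolist())
                           ~~~~~~~~~~~~~^^^^^^^^^^^^^^^^^^^^
    return _quantile_unchecked(
        a, q, axis, out, overwrite_input, method, keepdims, weights)
    return _ureduce(a,
                    func=_quantile_ureduce_func,
    ...<5 lines>...
                    overwrite_input=overwrite_input,
                    method=method)
    r = func(a, **kwargs)
    result = _quantile(arr,
                       quantiles=q,
    ...<2 lines>...
                       out=out,
                       weights=wgt)
    slices_having_nans = np.isnan(arr[-1, ...])
                                  ~~~^^^^^^^^^
IndexError: index -1 is out of bounds for axis 0 with size 0
```

View pics/i.png

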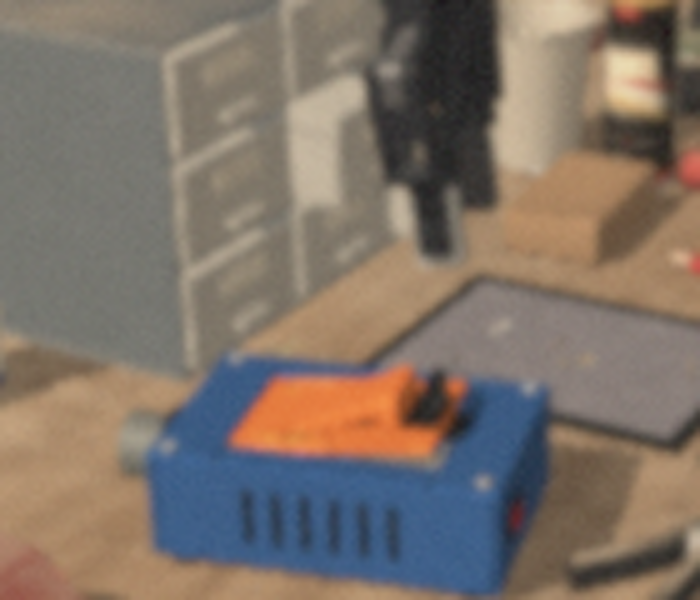

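```bash

python3 -c "
from h import *
st()
o=r.get_obs();Rc=R.from_rotvec(o['eef_rot'])
for n in ('side','top'):
    s=snapshot(n);W=cloud(s);P=Rc.inv().apply((W-o['ee_pos']).reshape(-1,3)).reshape(W.shape)*1000
    m=(abs(P[...,0])<40)&(abs(P[...,1])<60)&(P[...,2]<12)&(P[...,2]>-110)
    q=P[m];print(n,len(q))
    for a in range(-110,10,6):
        e=q[(q[:,2]>=a)&(q[:,2]<a+6)]
        if len(e): print(a,len(e),np.percentile(e,[3,50,97],axis=0)[:,:2].T.round().tolist())
"
```

```text
t 7.07 unit-frame mm [-59.4  -0.  127.3] F unit [0.65 0.63 0.09] w 0.0642 eul [-1.7999e+02  6.9300e+00  2.0000e-02] j [-0.4   0.38  1.71 -0.02  1.17  1.43]
side 549
-110 32 [[-17.0, -13.0, -3.0], [-58.0, -26.0, 55.0]]
-104 42 [[-17.0, -12.0, -3.0], [-58.0, -23.0, 56.0]]
-98 39 [[-17.0, -11.0, -5.0], [-56.0, -33.0, 54.0]]
-92 38 [[-16.0, -11.0, 8.0], [-59.0, -35.0, 54.0]]
-86 39 [[-12.0, -9.0, 11.0], [-60.0, -40.0, 54.0]]
-80 36 [[-13.0, -10.0, 7.0], [-47.0, 33.0, 54.0]]
-74 26 [[-12.0, -7.0, 0.0], [-51.0, 32.0, 39.0]]
-68 40 [[-11.0, -4.0, 6.0], [-49.0, -40.0, 34.0]]
-62 45 [[-10.0, -2.0, 11.0], [-47.0, -35.0, 33.0]]
-56 51 [[-11.0, -4.0, 7.0], [-48.0, -38.0, 36.0]]
-50 49 [[-11.0, -2.0, 9.0], [-47.0, -40.0, 33.0]]
-44 52 [[-11.0, -2.0, 9.0], [-48.0, -38.0, 33.0]]
-38 43 [[-11.0, -3.0, 9.0], [-46.0, 29.0, 36.0]]
-32 17 [[-9.0, 1.0, 10.0], [-42.0, -37.0, 33.0]]
top 171
-110 4 [[-18.0, -14.0, -14.0], [-54.0, 12.0, 59.0]]
-104 18 [[-20.0, -15.0, -8.0], [-54.0, 33.0, 58.0]]
-98 17 [[-18.0, -13.0, -6.0], [-59.0, -28.0, 56.0]]
-92 20 [[-15.0, -10.0, -1.0], [-56.0, -41.0, 56.0]]
-86 57 [[-16.0, -6.0, 2.0], [-56.0, 39.0, 54.0]]
-80 23 [[-16.0, -9.0, -2.0], [-52.0, 37.0, 48.0]]
-74 3 [[-14.0, -14.0, -10.0], [-44.0, 34.0, 36.0]]
-68 6 [[-14.0, -13.0, -10.0], [-38.0, -1.0, 44.0]]
-62 2 [[-14.0, -14.0, -14.0], [-32.0, 0.0, 32.0]]
-56 6 [[-14.0, -13.0, -10.0], [-39.0, -1.0, 44.0]]
-50 5 [[-14.0, -13.0, -10.0], [-36.0, -32.0, 34.0]]
-44 4 [[-13.0, -10.0, -9.0], [-36.0, 39.0, 43.0]]
-38 6 [[-13.0, -13.0, -10.0], [-37.0, -1.0, 37.0]]
```

```bash
cat >> h.py <<'E'
def P(phi): return UR*R.from_euler('y',phi)*R.from_euler('x',np.pi)
E
python3 -c "
from h import *
go(U(-19,0,80),P(.085)); go(U(-19,0,60),P(.085))"
```

```text
d [0.0467 0.0001 0.0409] a [-0.0004  0.0384  0.0003]
d [0.0491 0.0001 0.0607] a [-0.0004  0.0384  0.0003]
```

apply_moves(
  plan=[
    {"dx":0.025,"dy":0,"dz":0.008,"ax":0,"ay":0.02,"az":0,"jaw":0.3},
    {"dx":0.047,"dy":0,"dz":0.02,"ax":0,"ay":0.038,"az":0,"jaw":0.3},
    {"dx":0.047,"dy":0,"dz":0.041,"ax":0,"ay":0.038,"az":0,"jaw":0.3},
    {"dx":0.047,"dy":0,"dz":0.041,"ax":0,"ay":0.038,"az":0,"jaw":0.3},
    {"dx":0.047,"dy":0,"dz":0.041,"ax":0,"ay":0.038,"az":0,"jaw":0.3},
  ],
)

```text
clock: 7.58
ee_pos: [0.5859, -0.1972, 0.0785]
eef_rot: [-3.102, 0.39, 0.139]
contact_force: [-0.5, -0.2, 0.5]
width: 0.0599
finger_force: 0.0
```

```bash
python3 -c "
from h import *
st();go(U(-19.3,0,41.5),P(.085))
o=r.get_obs();Rc=R.from_rotvec(o['eef_rot'])
s=snapshot('side');W=cloud(s);Q=Rc.inv().apply((W-o['ee_pos']).reshape(-1,3)).reshape(W.shape)*1000
f=s['frame'].astype(int);org=(f[...,2]>120)&(f[...,0]<90)&(f[...,2]-f[...,0]>70)
for lab,m in (('finger',~org&(abs(Q[...,0])<12)&(abs(Q[...,1])<60)&(Q[...,2]<-10)&(Q[...,2]>-70)),('orange',org&(abs(Q[...,0])<75)&(abs(Q[...,1])<50)&(Q[...,2]>-40)&(Q[...,2]<40))):
    q=Q[m]
    if len(q): print(lab,len(q),np.percentile(q,[1,5,50,95,99],axis=0).round(1).T.tolist())
"
```

```text
t 7.58 unit-frame mm [-20.3   0.3  78.5] F unit [-0.41 -0.29  0.47] w 0.0599 eul [-1.7994e+02  5.1500e+00  2.0000e-02] j [-0.39  0.49  1.66 -0.01  1.08  1.44]
d [0.0043 0.0003 0.0368] a [-0.0009  0.0049  0.0003]
finger 286 [[-11.6, -11.0, -3.0, 7.4, 11.0], [-46.8, -45.6, -35.6, 32.1, 34.2], [-68.4, -65.4, -47.7, -29.4, -27.8]]
orange 506 [[-24.5, -19.7, 22.1, 69.6, 73.7], [-37.1, -35.1, -15.5, 25.8, 31.6], [-1.2, 0.5, 14.9, 17.0, 17.9]]
```

apply_moves(
  plan=[
    {"dx":0.003,"dy":0,"dz":0.01,"ax":0,"ay":0.003,"az":0,"jaw":0.3},
    {"dx":0.003,"dy":0,"dz":0.022,"ax":0,"ay":0.003,"az":0,"jaw":0.3},
    {"dx":0.003,"dy":0,"dz":0.032,"ax":0,"ay":0.003,"az":0,"jaw":0.3},
    {"dx":0.003,"dy":0,"dz":0.037,"ax":0,"ay":0.003,"az":0,"jaw":0.3},
    {"dx":0.003,"dy":0,"dz":0.037,"ax":0,"ay":0.003,"az":0,"jaw":0.3},
  ],
)

```text
clock: 8.05
ee_pos: [0.5866, -0.1975, 0.0421]
eef_rot: [-3.103, 0.39, 0.131]
contact_force: [0.1, 0.1, -0.6]
width: 0.0597
finger_force: 0.0
```

```bash
python3 -c "
from h import *
st();go(U(-19.3,0,41.5),P(.085))"
```

```text
t 8.05 unit-frame mm [-19.6   0.1  42.1] F unit [ 0.06  0.11 -0.56] w 0.0597 eul [-1.7997e+02  4.8300e+00  1.0000e-02] j [-0.39  0.54  1.68 -0.01  1.01  1.44]
d [0.0003 0.0001 0.0006] a [-0.0006 -0.0007  0.0003]
```

Now I'll close gently on the grip.

apply_moves(
  plan=[
    {"dx":0,"dy":0,"dz":0,"ax":0,"ay":0,"az":0,"jaw":0.5},
    {"dx":0,"dy":0,"dz":0,"ax":0,"ay":0,"az":0,"jaw":0.6},
    {"dx":0,"dy":0,"dz":0,"ax":0,"ay":0,"az":0,"jaw":0.8},
    {"dx":0,"dy":0,"dz":0,"ax":0,"ay":0,"az":0,"jaw":0.8},
    {"dx":0,"dy":0,"dz":0,"ax":0,"ay":0,"az":0,"jaw":0.8},
  ],
  force=40,
)

```text
clock: 8.47
ee_pos: [0.5889, -0.1984, 0.0448]
eef_rot: [-3.105, 0.391, 0.123]
contact_force: [-0.4, -0.2, 1.2]
width: 0.0348
finger_force: 42.7
```

```bash
python3 -c "
from h import *
st();print(r.get_obs()['finger_force'])"
```

```text
t 8.47 unit-frame mm [-17.1  -0.2  44.8] F unit [-0.32 -0.28  1.2 ] w 0.0348 eul [1.7999e+02 4.5400e+00 1.0000e-02] j [-0.39  0.54  1.67 -0.01  1.01  1.44]
42.7283819206059
```

apply_moves(
  plan=[
    {"dx":-0.002,"dy":0,"dz":0,"ax":0,"ay":0,"az":0,"jaw":0.8},
    {"dx":-0.005,"dy":0,"dz":0,"ax":0,"ay":0,"az":0,"jaw":0.8},
    {"dx":-0.008,"dy":0,"dz":0,"ax":0,"ay":0,"az":0,"jaw":0.8},
    {"dx":-0.011,"dy":0,"dz":0.0005,"ax":0,"ay":0,"az":0,"jaw":0.8},
    {"dx":-0.013,"dy":0,"dz":0.0005,"ax":0,"ay":0,"az":0,"jaw":0.8},
  ],
)

```text
clock: 8.88
ee_pos: [0.5773, -0.1956, 0.046]
eef_rot: [-3.106, 0.391, 0.119]
contact_force: [2.2, -0.9, 3.6]
width: 0.0346
finger_force: 43.0
```

```bash
cat >> h.py <<'E'
def cov():
    s=snapshot('side');W=cloud(s);Q=UR.inv().apply((W-U0).reshape(-1,3)).reshape(W.shape)*1000
    f=s['frame'].astype(int);org=(f[...,2]>110)&(f[...,0]<90)&(f[...,2]-f[...,0]>70)&(abs(Q[...,0])<100)&(abs(Q[...,1])<60)&(Q[...,2]>45)&(Q[...,2]<150)
    q=Q[org];print(len(q),'x',np.percentile(q[:,0],[1,99]).round(1),'y',np.percentile(q[:,1],[1,99]).round(1))
    e=q[q[:,1]>22]
    if len(e)>8:
        a=np.polyfit(e[:,0],e[:,2],1);print('pitch',-np.degrees(np.arctan(a[0])),'ends x',np.percentile(e[:,0],[2,98]).round(1),'z0',np.polyval(a,0))
E
python3 -c "
from h import *
st();cov();print(r.get_obs()['finger_force'])"
```

```text
t 8.88 unit-frame mm [-29.1  -0.3  46. ] F unit [ 2.34 -0.37  3.63] w 0.0346 eul [1.7998e+02 4.3700e+00 1.0000e-02] j [-0.39  0.51  1.71 -0.01  1.    1.44]
414 x [-58.   45.4] y [-28.4  36.5]
pitch 5.567294494277763 ends x [-57.8  36.9] z0 61.56729116858859
43.12991760671139
```

apply_moves(
  plan=[
    {"dx":-0.002,"dy":0,"dz":0,"ax":0,"ay":0,"az":0,"jaw":0.8},
    {"dx":-0.002,"dy":0,"dz":-0.002,"ax":0,"ay":0,"az":0,"jaw":0.8},
    {"dx":-0.0025,"dy":0,"dz":-0.005,"ax":0,"ay":0,"az":0,"jaw":0.8},
    {"dx":-0.003,"dy":0,"dz":-0.008,"ax":0,"ay":0,"az":0,"jaw":0.8},
    {"dx":-0.003,"dy":0,"dz":-0.01,"ax":0,"ay":0,"az":0,"jaw":0.8},
  ],
)

```text
clock: 9.35
ee_pos: [0.5725, -0.194, 0.0543]
eef_rot: [-3.104, 0.39, 0.129]
contact_force: [-0.6, -0.2, -0.4]
width: 0.0347
finger_force: 42.6
```

```bash
python3 -c "
from h import *
st();cov();print(r.get_obs()['finger_force'])"
```

```text
t 9.35 unit-frame mm [-34.1   0.1  54.3] F unit [-0.53 -0.33 -0.44] w 0.0347 eul [-1.7998e+02  4.7600e+00  2.0000e-02] j [-0.39  0.5   1.71 -0.01  1.02  1.44]
436 x [-63.   40.9] y [-48.2  37.4]
pitch 6.614267011013865 ends x [-62.9  33.9] z0 68.84055803941777
42.608354073017836
```

apply_moves(
  plan=[
    {"dx":-0.001,"dy":0,"dz":-0.012,"ax":0,"ay":0,"az":0,"jaw":0.8},
    {"dx":-0.002,"dy":0,"dz":-0.024,"ax":0,"ay":0.02,"az":0,"jaw":0.8},
    {"dx":-0.003,"dy":0,"dz":-0.036,"ax":0,"ay":0.04,"az":0,"jaw":0.8},
    {"dx":-0.004,"dy":0,"dz":-0.048,"ax":0,"ay":0.062,"az":0,"jaw":0.8},
    {"dx":-0.004,"dy":0,"dz":-0.055,"ax":0,"ay":0.083,"az":0,"jaw":0.8},
  ],
)

```text
clock: 9.82
ee_pos: [0.5751, -0.195, 0.1123]
eef_rot: [3.116, -0.392, 0.009]
contact_force: [0.2, 0.1, -1.2]
width: 0.0345
finger_force: 42.6
```

apply_moves(
  plan=[
    {"dx":-0.008,"dy":0.025,"dz":0,"ax":0,"ay":0,"az":0.05,"jaw":0.8},
    {"dx":-0.016,"dy":0.055,"dz":0,"ax":0,"ay":0,"az":0.1,"jaw":0.8},
    {"dx":-0.024,"dy":0.085,"dz":0,"ax":0,"ay":0,"az":0.15,"jaw":0.8},
    {"dx":-0.032,"dy":0.115,"dz":0,"ax":0,"ay":0,"az":0.2,"jaw":0.8},
    {"dx":-0.04,"dy":0.145,"dz":0,"ax":0,"ay":0,"az":0.252,"jaw":0.8},
  ],
)

```text
clock: 10.23
ee_pos: [0.4987, -0.326, 0.1105]
eef_rot: [3.042, -0.783, 0.005]
contact_force: [0.8, -0.1, -1.1]
width: 0.0346
finger_force: 42.6
```

```bash
python3 -c "
from h import *
st()
MY=-.503;D=R.from_euler('z',MY)*R.from_euler('x',np.pi)
go(np.array([.478,-.372,.08]),D)"
```

```text
t 10.23 unit-frame mm [ -72.8 -146.2  110.5] F unit [ 0.79  0.1  -1.09] w 0.0346 eul [-179.96   -0.18  -14.53] j [-0.65  0.36  1.78  0.    1.    1.42]
d [0.004  0.0503 0.0305] a [-0.0007 -0.0031 -0.0011]
```

apply_moves(
  plan=[
    {"dx":0.001,"dy":0.02,"dz":0,"ax":0,"ay":0,"az":0,"jaw":0.8},
    {"dx":0.003,"dy":0.04,"dz":0.01,"ax":0,"ay":0,"az":0,"jaw":0.8},
    {"dx":0.004,"dy":0.05,"dz":0.03,"ax":0,"ay":0,"az":0,"jaw":0.8},
    {"dx":0.004,"dy":0.05,"dz":0.04,"ax":0,"ay":0,"az":0,"jaw":0.8},
    {"dx":0.004,"dy":0.05,"dz":0.04,"ax":0,"ay":0,"az":0,"jaw":0.8},
  ],
)

```text
clock: 10.65
ee_pos: [0.4766, -0.3692, 0.0671]
eef_rot: [-3.039, 0.782, 0.004]
contact_force: [-0.3, 1.1, -0.6]
width: 0.0347
finger_force: 42.6
```

```bash
cat >> h.py <<'E'
MC=np.array([.494,-.381,0]);MR=R.from_euler('z',-.503)
def matv():
    for n in ('side','top'):
        s=snapshot(n);W=cloud(s);Q=MR.inv().apply((W-MC).reshape(-1,3)).reshape(W.shape)*1000
        f=s['frame'].astype(int);org=(f[...,2]>110)&(f[...,0]<90)&(f[...,2]-f[...,0]>70)&(abs(Q[...,0])<100)&(abs(Q[...,1])<75)&(Q[...,2]<150)&(Q[...,2]>5)
        q=Q[org]
        if len(q)<10: print(n,len(q));continue
        print(n,len(q),'x',np.percentile(q[:,0],[1,50,99]).round(1),'y',np.percentile(q[:,1],[1,50,99]).round(1),'rect',rect(q/1000))
        for lab,k in (('left',q[:,1]>23),('right',q[:,1]<-23)):
            e=q[k]
            if len(e)>8:
                a=np.polyfit(e[:,0],e[:,2],1);print(lab,len(e),'pitch',-np.degrees(np.arctan(a[0])),'z0',np.polyval(a,0))
    o=r.get_obs();print('TCP mat mm',(MR.inv().apply(o['ee_pos']-MC)*1000).round(1),o['contact_force'].round(1),(MR.inv()*R.from_rotvec(o['eef_rot'])).as_euler('xyz',degrees=True).round(2),o['clock'])
E
python3 -c "
from h import *
matv()"
```

```text
side 306 x [-52.6   0.2  46.1] y [-28.8  20.3  40.2] rect (array([-0. ,  5.4]), array([106.6,  73.2]), 0.93)
left 128 pitch 1.7172033830717375 z0 84.13928129293258
right 15 pitch 1.3482937872077116 z0 84.06814838555374
top 101 x [-52.2 -43.8  48.6] y [-31.2  25.8  36.9] rect (array([0. , 2.5]), array([104.8,  69.9]), 0.56)
left 62 pitch 3.071476254564436 z0 90.21122259932541
right 14 pitch 7.317358883987403 z0 83.31301487672982
TCP mat mm [-18.7   2.6  69.5] [-0.4  1.1 -1.1] [-1.799e+02 -5.000e-02  7.000e-02] 10.75
```

apply_moves(
  plan=[
    {"dx":0,"dy":0.0025,"dz":0.015,"ax":0,"ay":0.02,"az":0,"jaw":0.8},
    {"dx":0,"dy":0.0025,"dz":0.032,"ax":0,"ay":0.02,"az":0,"jaw":0.8},
    {"dx":0,"dy":0.0025,"dz":0.048,"ax":0,"ay":0.02,"az":0,"jaw":0.8},
    {"dx":0,"dy":0.0025,"dz":0.058,"ax":0,"ay":0.02,"az":0,"jaw":0.8},
    {"dx":0,"dy":0.0025,"dz":0.058,"ax":0,"ay":0.02,"az":0,"jaw":0.8},
  ],
)

```text
clock: 11.17
ee_pos: [0.4774, -0.3711, 0.0104]
eef_rot: [3.041, -0.778, 0.03]
contact_force: [-0.7, 0.4, -1.0]
width: 0.0341
finger_force: 42.6
```

```bash
python3 -c "
from h import *
matv()"
```

```text
side 317 x [-51.2   3.6  52.4] y [-31.5  17.8  38.9] rect (array([1.2, 3. ]), array([ 72.8, 108.3]), 88.32)
left 118 pitch 0.9720550926847759 z0 28.32299372423455
right 16 pitch 1.082136265287047 z0 27.53606920944933
top 62 x [-51.1 -43.7 -27.8] y [-34.   26.1  34.6] rect (array([-46.9,   1.8]), array([69.8, 22.6]), 75.81)
left 39 pitch -16.11225168075227 z0 46.62500392961282
TCP mat mm [-17.2  -0.2  12.5] [-0.1  0.5 -0.7] [-1.7996e+02 -1.3300e+00  1.0000e-01] 11.2667
```

apply_moves(
  plan=[
    {"dx":0,"dy":0,"dz":0.004,"ax":0,"ay":0,"az":0,"jaw":0.8},
    {"dx":0,"dy":0,"dz":0.008,"ax":0,"ay":0,"az":0,"jaw":0.8},
    {"dx":0,"dy":0,"dz":0.012,"ax":0,"ay":0,"az":0,"jaw":0.8},
    {"dx":0,"dy":0,"dz":0.013,"ax":0,"ay":0,"az":0,"jaw":0.8},
    {"dx":0,"dy":0,"dz":0.013,"ax":0,"ay":0,"az":0,"jaw":0.8},
  ],
)

```text
clock: 11.68
ee_pos: [0.4781, -0.3731, -0.0013]
eef_rot: [3.038, -0.78, 0.034]
contact_force: [-0.2, -0.3, -1.2]
width: 0.0349
finger_force: 42.6
```

apply_moves(
  plan=[
    {"dx":0,"dy":0,"dz":0.001,"ax":0,"ay":0,"az":0,"jaw":0.8},
    {"dx":0,"dy":0,"dz":0.0015,"ax":0,"ay":0,"az":0,"jaw":0.8},
    {"dx":0,"dy":0,"dz":0.0015,"ax":0,"ay":0,"az":0,"jaw":0.8},
  ],
)

```text
clock: 11.93
ee_pos: [0.4784, -0.3734, -0.0025]
eef_rot: [3.038, -0.78, 0.035]
contact_force: [0.5, -0.8, -1.9]
width: 0.0346
finger_force: 42.6
```

```bash
python3 -c "
from h import *
matv()"
```

```text
side 322 x [-49.7   4.8  49.9] y [-32.1  17.4  37.6] rect (array([2.8, 3. ]), array([ 73.5, 108.2]), 89.63)
left 116 pitch 0.9319096662522666 z0 16.249276451899433
right 17 pitch 0.28103476463032057 z0 15.11151821273709
top 63 x [-50.5 -42.6 -25.7] y [-35.1  25.3  33.8] rect (array([-46. ,   1.3]), array([70.1, 25.4]), 73.77)
left 37 pitch 3.9470922621932276 z0 15.671867409676935
right 9 pitch 20.53457559595248 z0 1.7376526134445338
TCP mat mm [-17.3  -0.9  -2.4] [-0.5  0.2 -0.7] [-1.7996e+02 -1.3200e+00  4.0000e-02] 12.0333
```

apply_moves(
  plan=[
    {"dx":0,"dy":0,"dz":0.001,"ax":0,"ay":0,"az":0,"jaw":0.8},
    {"dx":0,"dy":0,"dz":0.002,"ax":0,"ay":0,"az":0,"jaw":0.8},
    {"dx":0,"dy":0,"dz":0.0025,"ax":0,"ay":0,"az":0,"jaw":0.8},
    {"dx":0,"dy":0,"dz":0.0025,"ax":0,"ay":0,"az":0,"jaw":0.8},
  ],
)

```text
clock: 12.37
ee_pos: [0.4783, -0.3733, -0.0051]
eef_rot: [3.038, -0.779, 0.035]
contact_force: [0.3, -0.1, -0.5]
width: 0.0347
finger_force: 42.6
```

apply_moves(
  plan=[
    {"dx":0,"dy":0,"dz":0.0005,"ax":0,"ay":0,"az":0,"jaw":0.8},
    {"dx":0,"dy":0,"dz":0.001,"ax":0,"ay":0,"az":0,"jaw":0.8},
    {"dx":0,"dy":0,"dz":0.001,"ax":0,"ay":0,"az":0,"jaw":0.8},
  ],
)

```text
clock: 12.62
ee_pos: [0.4784, -0.3734, -0.0061]
eef_rot: [3.038, -0.779, 0.035]
contact_force: [-0.0, 0.6, -0.6]
width: 0.0348
finger_force: 42.6
```

apply_moves(
  plan=[
    {"dx":0,"dy":0,"dz":0.0005,"ax":0,"ay":0,"az":0,"jaw":0.8},
    {"dx":0,"dy":0,"dz":0.001,"ax":0,"ay":0,"az":0,"jaw":0.8},
    {"dx":0,"dy":0,"dz":0.001,"ax":0,"ay":0,"az":0,"jaw":0.8},
  ],
)

```text
clock: 12.87
ee_pos: [0.4784, -0.3734, -0.0071]
eef_rot: [3.038, -0.779, 0.035]
contact_force: [0.5, -0.2, -0.6]
width: 0.0348
finger_force: 42.6
```

apply_moves(
  plan=[
    {"dx":0,"dy":0,"dz":0.0005,"ax":0,"ay":0,"az":0,"jaw":0.8},
    {"dx":0,"dy":0,"dz":0.001,"ax":0,"ay":0,"az":0,"jaw":0.8},
    {"dx":0,"dy":0,"dz":0.001,"ax":0,"ay":0,"az":0,"jaw":0.8},
  ],
)

```text
clock: 13.12
ee_pos: [0.4784, -0.3734, -0.0081]
eef_rot: [3.038, -0.779, 0.035]
contact_force: [-0.6, 0.1, -1.6]
width: 0.035
finger_force: 42.6
```

```bash
python3 -c "
from h import *
matv()"
```

```text
side 310 x [-48.4   5.3  49.7] y [-31.9  17.4  36.9] rect (array([1.8, 2.8]), array([ 74.6, 106.4]), 87.57)
left 107 pitch 1.6338142549498822 z0 10.972388973778003
right 19 pitch 0.5964129706619867 z0 9.70635536224864
top 65 x [-50.4 -43.3 -27.1] y [-35.9  24.1  33.7] rect (array([-45.3,   0.3]), array([71.3, 23.4]), 76.13)
left 36 pitch -13.896117458196166 z0 24.324461407617417
right 9 pitch 49.5898663387022 z0 -42.005584784712916
TCP mat mm [-17.2  -0.8  -8. ] [ 0.1 -0.4 -1.2] [-1.7996e+02 -1.3100e+00  4.0000e-02] 13.2167
```

apply_moves(
  plan=[
    {"dx":0,"dy":0,"dz":0.0005,"ax":0,"ay":0,"az":0,"jaw":0.8},
    {"dx":0,"dy":0,"dz":0.001,"ax":0,"ay":0,"az":0,"jaw":0.8},
    {"dx":0,"dy":0,"dz":0.001,"ax":0,"ay":0,"az":0,"jaw":0.8},
  ],
)

```text
clock: 13.47
ee_pos: [0.4787, -0.3736, -0.0087]
eef_rot: [3.038, -0.779, 0.035]
contact_force: [0.5, 0.6, 0.1]
width: 0.0348
finger_force: 42.8
```

apply_moves(
  plan=[
    {"dx":0,"dy":0,"dz":0.0005,"ax":0,"ay":0,"az":0,"jaw":0.8},
    {"dx":0,"dy":0,"dz":0.001,"ax":0,"ay":0,"az":0,"jaw":0.8},
    {"dx":0,"dy":0,"dz":0.001,"ax":0,"ay":0,"az":0,"jaw":0.8},
  ],
)

```text
clock: 13.72
ee_pos: [0.4788, -0.3736, -0.009]
eef_rot: [3.038, -0.779, 0.035]
contact_force: [-1.5, 2.2, 5.2]
width: 0.0343
finger_force: 43.3
```

apply_moves(
  plan=[
    {"dx":0,"dy":0,"dz":-0.0008,"ax":0,"ay":0,"az":0,"jaw":0.6},
    {"dx":0,"dy":0,"dz":-0.0008,"ax":0,"ay":0,"az":0,"jaw":0.5},
    {"dx":0,"dy":0,"dz":-0.0008,"ax":0,"ay":0,"az":0,"jaw":0.4},
    {"dx":0,"dy":0,"dz":-0.0008,"ax":0,"ay":0,"az":0,"jaw":0.3},
    {"dx":0,"dy":0,"dz":-0.0008,"ax":0,"ay":0,"az":0,"jaw":0.3},
  ],
)

```text
clock: 14.13
ee_pos: [0.4785, -0.3734, -0.0094]
eef_rot: [3.038, -0.779, 0.035]
contact_force: [0.9, -0.5, 0.1]
width: 0.06
finger_force: 0.0
```

apply_moves(
  plan=[
    {"dx":0,"dy":0,"dz":-0.01,"ax":0,"ay":0,"az":0,"jaw":0.25},
    {"dx":0,"dy":0,"dz":-0.03,"ax":0,"ay":0,"az":0,"jaw":0.25},
    {"dx":0,"dy":0,"dz":-0.06,"ax":0,"ay":0,"az":0,"jaw":0.25},
    {"dx":0,"dy":0,"dz":-0.1,"ax":0,"ay":0,"az":0,"jaw":0.25},
    {"dx":0,"dy":0,"dz":-0.14,"ax":0,"ay":0,"az":0,"jaw":0.25},
  ],
)

```text
clock: 14.55
ee_pos: [0.4748, -0.3712, 0.1317]
eef_rot: [3.039, -0.78, 0.032]
contact_force: [0.6, 0.4, 0.0]
width: 0.0638
finger_force: 0.0
```

```bash
python3 -c "
from h import *
matv();s=snapshot('side');cv2.imwrite('pics/z.png',cv2.resize(s['frame'][120:285,170:390],None,fx=3.5,fy=3.5,interpolation=cv2.INTER_CUBIC))"
```

```text
side 364 x [-48.6  -1.5  48.9] y [-31.6  15.2  37.1] rect (array([0.7, 1.7]), array([ 76.5, 101.9]), 89.3)
left 95 pitch 0.3838678419683022 z0 8.962302040937477
right 26 pitch 0.3237861112330061 z0 8.608179361610285
top 134 x [-49.9 -36.7 -14.7] y [-35.6  16.5  31. ] rect (array([-32. ,  -2.5]), array([69.1, 36.1]), 89.77)
left 33 pitch -0.09228718957923163 z0 12.422420834943921
right 28 pitch 0.3751860596282098 z0 11.77531559562287
TCP mat mm [-13.8  -2.5 140.2] [0.7 0.  0.1] [ 1.7982e+02 -2.2500e+00  5.0000e-02] 14.65
```

View pics/z.png

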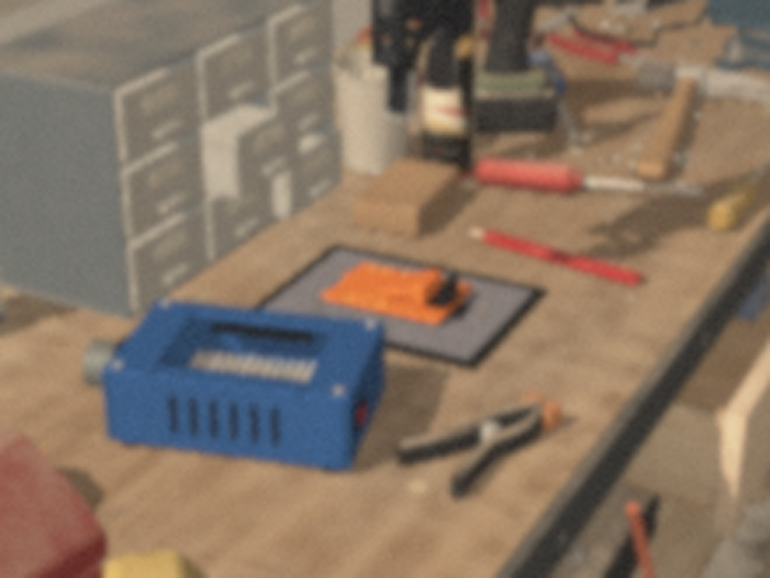

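The cover lies flat and right way up in the middle of the mat, at about (398,293). The opening in the unit shows the filter, the bystanders are undisturbed, and the gripper is clear. I'll hold one short moment to settle, then hand in.

apply_moves(
  plan=[
    {"dx":0,"dy":0,"dz":-0.02,"ax":0,"ay":0,"az":0,"jaw":0.25},
    {"dx":0,"dy":0,"dz":-0.02,"ax":0,"ay":0,"az":0,"jaw":0.25},
    {"dx":0,"dy":0,"dz":-0.02,"ax":0,"ay":0,"az":0,"jaw":0.25},
  ],
)

```text
clock: 14.95
ee_pos: [0.4756, -0.372, 0.151]
eef_rot: [3.037, -0.779, 0.037]
contact_force: [0.3, 0.2, 0.1]
width: 0.0642
finger_force: 0.0
```

```bash
python3 -c "
from h import *
print(workorder.sign_off())"
```

```text
the job is handed in; nothing more can be done
None
```

I released the cover by its tab, pivoted it up, drew it free and laid it flat, right way up, in the middle of the grey mat; the other things on the bench look undisturbed and the job is handed in at about 15 s.

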